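# Put the lids back on the teapots

### The job

The four teapots have been rinsed and are ready for the next guests: put each lid back on the pot of its own glaze, knob up and properly seated in the mouth, set down gently because the rims chip. Leave the pots standing where they are, and do not shift the cup and the tea caddy that stand among the lids.

Things in the scene. Friction and masses are not known exactly. Their poses are not given: they have to be found in the camera images.
- lid_indigo: teapot lid, glazed dark indigo blue, loose; all four lids are alike: round, 76 mm across, 43 mm high. Origin: centre of the underside, z up; lies on the counter at the start (z = 0), knob up. Upward from the origin: plug 48 mm across, 56 mm from 5 to 8 mm up; flange 76 mm across, 8 to 12 mm up; dome to 20 mm; then the knob to 43 mm.
- lid_celadon: teapot lid, glazed pale grey-green (celadon), loose; shape as lid_indigo. The knob, on the axis, is to be gripped from above: round, 19 mm across at 20 to 26 mm above the origin, widening to 23 mm at 31 to 39 mm, top at 43 mm. Fingertips lower than 22 mm above the origin press on the dome.
- lid_redclay: teapot lid, glazed brick red-brown, loose; shape and origin as lid_indigo; a lid weighs 50 to 100 g.
- lid_mustard: teapot lid, glazed mustard yellow, loose; shape and origin as lid_indigo; yaw does not matter for the round lids.
- pot_indigo: open side-handled teapot, glazed dark indigo blue, standing loose; all four pots are alike: body 107 mm across. Origin: centre of its base on the counter, z up. Mouth on the axis: a round collar 64 mm across inside, 76 mm outside, flat rim 72 mm above the origin. A seated lid has its plug in the collar (4 mm play all round), flange flat on the rim, its origin 64 mm above the pot's.
- pot_celadon: open side-handled teapot, glazed pale grey-green (celadon), standing loose; shape and origin as pot_indigo. Handle along the pot's -x, its end 125 mm from the axis and up to 85 mm high; short spout along +y, its tip 83 mm from the axis and 75 mm high.
- pot_redclay: open side-handled teapot, glazed brick red-brown, standing loose; shape and origin as pot_indigo; a pot weighs about 380 g and can be pushed about.
- pot_mustard: open side-handled teapot, glazed mustard yellow, standing loose; shape and origin as pot_indigo; with its lid on it is 107 mm high.
- cup: empty grey-brown stoneware tea cup without handle, 68 mm across the rim, 72 mm high, standing loose; bystander, to be left alone. Origin: centre of its base.
- caddy: dark wooden tea caddy, a closed cylinder 69 mm across and 86 mm high with a thin brass band, standing loose; bystander, to be left alone. Origin: centre of its base. (Other ware stands fixed beyond x = 0.77 m and beyond 0.54 m to either side, at most 0.18 m high.)

How it is judged:
By the outcome, as a careful person would: the job done as asked, in the order asked, and still so for the second after the job is handed in, with the robot touching nothing.
It also fails if it takes over 99 s, if anything falls off the work surface, if the arm or the gripper's body presses on something with over 40 N, if the wrist force passes 120 N, or if a joint passes its speed limit or range.

### The arm

A 6-joint arm with a two-finger parallel gripper is mounted at the origin on the work surface. World frame = base frame: x ahead of the robot, y to its left, z up, the work surface at z = 0. Lengths are in m, angles in rad, forces in N, time in s.
With the tool pointing down it reaches from about 0.35 to 0.85 m from the base axis. Payload 8.1 kg.
Tool frame: the origin (TCP) lies at the very end of the fingers, on their centre line; the grasp point (between the pads) lies 19 mm behind it; x points along the fingers, y is the direction in which the jaws open and shut, and the axes are right-handed (so a half turn about x gives the same grasp; the last joint's range is limited). The gripper opens to 93 mm and grips with 3 to 60 N. Pads are 15 mm wide; open, the fingers measure 128 mm over their backs; the gripper's body (75 mm by 188 mm) begins 65 mm behind the grasp point.
Start: joints at [-1.199, 0.13, 1.488, -0, 1.523, -0.085], TCP at [0.265, -0.538, 0.219] pointing down, gripper open.
Joint ranges: [-2.96, 2.96], [-0.89, 2.26], [0.02, 2.5], [-1.34, 4.48], [0, 2.73], [-2.66, 2.66]. Speed limits (rad/s): [2.39, 2.39, 2.79, 3.14, 3.14, 3.14].

### API

Orientations are given as a rotation vector (axis times angle).
In Python, from plant import * gives the robot as it stands. The module is installed in compiled form; this text tells all that it offers.
- The arm moves only by the tool apply_moves, never from a script. Its argument "series" is a list of rows, each an object with "jaw": the gripper's target within -1 to 1 (shut at 1, half-way at 0, fully open at -1); "linear": the shift along the tool's x, y, z normalised to -1 to 1, where 1 is 0.6 m, a list of three; "roll": the turn about the tool's x normalised to -1 to 1, where 1 is 30 degrees. A call has 1 to 20 rows; each row is the pose to reach, as a shift and turn from the pose measured when the call began, along the tool's axes at that moment; what a row does not reach only later rows make up. A row lasts 1/8 s, in which the tool goes at most 62.5 mm and 10.7 degrees, less where a joint would pass 70% of its speed; a pose out of reach is approached as far as the arm can. A call with a number of a shift or a turn outside -1 to 1 is refused whole. A call with a gripper value outside its range is refused whole. The fingers move at their own pace and stop on an object; "force" is the grip in N (left out, the last holds). Time passes only in rows, so rows that repeat a pose let the fingers close. It gives the time, the measured TCP pose, the force and the opening at its end, in the units of the state.
- read_state(): the state, without advancing time (a new reading comes with each control period).
- read_camera(name): name is "scene" or "side" or "wrist"; returns a dict with "pixels" (384x512x3 uint8, blue, green, red), "intrinsics" (3x3 intrinsics, pixels), "D" ([k1, k2, p1, p2, k3] as OpenCV has them; the pictures are not rectified), "rvec" (rotation vector, rad) and "tvec" (3), from world to camera coordinates, as OpenCV has them; the wrist camera has in their place "tool_from_camera" (4x4, takes a point from camera to tool coordinates, whose origin is the TCP and whose axes are the tool frame's). Camera axes: x right, y down, z forward; pixel columns grow to the right and rows downward; lengths in m; the calibration is good to about 2 mm. A picture is of the moment at which its call begins: read the wrist's pose just before it. There is no depth.
- close_job(): hands the job in, once; it reports no verdict.
The state is a dict: "t": time; "q": joint angles; "dq": joint speeds; "joint_torque": joint torques, N m; "tool_pos": TCP position; "orientation": TCP orientation; "force": force on the tool from outside, world axes, zero at the start; "wrist_torque": the same for the moment, N m; "opening": finger opening in m.
Only numpy, scipy, OpenCV 4.12 (cv2) and the standard library are available. Lean on these libraries where they do the work, as an engineer would, in place of code of your own. Each camera call takes 0.05 s, during which the arm holds its last target. There are 200 camera calls.

## Working session

There is one attempt and no reset: what is moved stays moved. The work goes in short steps, Python scripts to look and compute and a tool call to move; the robot and the scene stay as the last step left them, time stands still between calls to the robot, and variables do not carry over. Pictures are saved under pics/ and viewed, about 12 in all and at most 16, crops included, and the job is handed in when it is done.

Besides the shell and the picture viewer there is one more tool, called after "Emit:" by a JSON object that holds its "api" and its "payload", one argument or row to a line. apply_moves: Moves the arm, as the interface text tells. Its arguments: {"type":"object","properties":{"series":{"type":"array"},"force":{"type":"number"}},"required":["series"]}

```bash
mkdir -p pics
cat > h.py <<'E'
from plant import *
import numpy as np, cv2
R=lambda v: cv2.Rodrigues(np.array(v,float))[0]
def shot(n,f):
    s=read_state(); c=read_camera(n); cv2.imwrite(f'pics/{f}.png',c['pixels'])
    if n=='wrist':
        M=np.eye(4); M[:3,:3]=R(s['orientation']); M[:3,3]=s['tool_pos']; M=M@np.array(c['tool_from_camera'])
        Rw,o=M[:3,:3],M[:3,3]
    else:
        Rc=R(c['rvec']); Rw=Rc.T; o=-Rc.T@np.array(c['tvec']).ravel()
    return dict(im=c['pixels'],K=np.array(c['intrinsics']),D=np.array(c['D']),Rw=Rw,o=o,s=s)
def plane(c,uv,z):
    p=cv2.undistortPoints(np.array(uv,float).reshape(-1,1,2),c['K'],c['D']).reshape(-1,2)
    d=np.c_[p,np.ones(len(p))]@c['Rw'].T
    return c['o']+d*((z-c['o'][2])/d[:,2])[:,None]
E
python3 - <<'E'
from h import *
s=read_state(); print({k:np.round(v,3) for k,v in s.items()}); print(R(s['orientation']).round(3))
for n in('scene','side','wrist'):
    c=shot(n,n+'0'); print(n,c['o'].round(3),c['Rw'][:,2].round(3))
E
```

```text
{'t': np.float64(0.0), 'q': array([-1.199,  0.131,  1.489,  0.   ,  1.523, -0.085]), 'dq': array([ 0.   ,  0.002, -0.   ,  0.001, -0.001,  0.   ]), 'joint_torque': array([ 2.0000e-03, -5.5983e+01, -4.9176e+01,  7.7000e-02,  3.5000e-02,
       -0.0000e+00]), 'tool_pos': array([ 0.264, -0.538,  0.218]), 'orientation': array([ 1.968,  0.459, -1.969]), 'force': array([ 0.455, -0.777,  1.311]), 'wrist_torque': array([ 0.03 ,  0.015, -0.067]), 'opening': np.float64(0.093)}
[[-0.001  0.441 -0.897]
 [ 0.002 -0.897 -0.441]
 [-1.    -0.002 -0.   ]]
scene [ 1.32  -0.44   0.954] [-0.613  0.342 -0.712]
side [0.261 0.89  0.596] [ 0.262 -0.82  -0.51 ]
wrist [ 0.333 -0.504  0.383] [-0.247 -0.119 -0.962]
```

View pics/scene0.png

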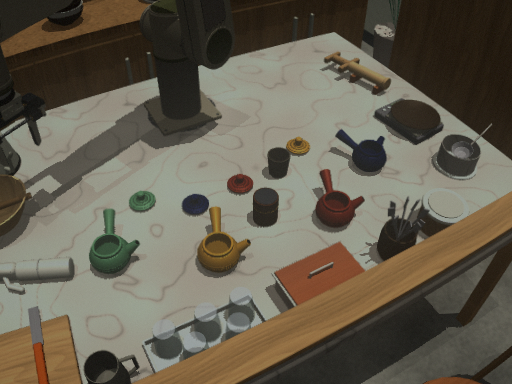

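View pics/side0.png

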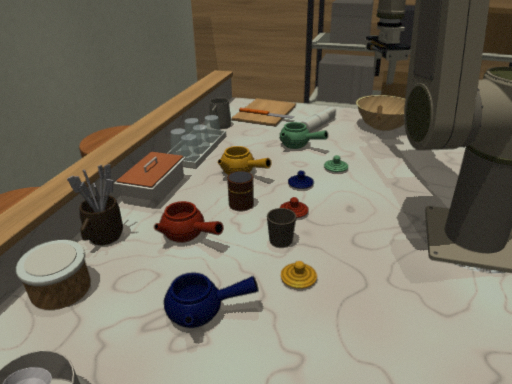

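Scene view: lids celadon (142,201), indigo (195,204), red (240,183), mustard (298,145); pots celadon (112,250), mustard (222,250), red (335,205), indigo (370,152); cup (278,162), caddy (265,206). Side view shows the same things.

```bash
cat > m.py <<'E'
from h import *
# hue ranges (OpenCV HSV)
H={'indigo':(105,130),'celadon':(50,90),'redclay':(170,8),'mustard':(12,28)}
def mask(im,k,smin=110,vmin=25):
    h,s,v=cv2.split(cv2.cvtColor(im,cv2.COLOR_BGR2HSV)); a,b=H[k]
    m=((h>=a)&(h<=b)) if a<b else ((h>=a)|(h<=b))
    return cv2.morphologyEx((m&(s>=smin)&(v>=vmin)).astype('uint8')*255,cv2.MORPH_CLOSE,np.ones((3,3)))
def blobs(m,amin=80):
    n,l,st,ce=cv2.connectedComponentsWithStats(m)
    return [(int(st[i,4]),ce[i].round(1),st[i,:4]) for i in sorted(range(1,n),key=lambda i:-st[i,4]) if st[i,4]>=amin]
E
python3 - <<'E'
from m import *
for n in('scene','side'):
    c=shot(n,n+'1')
    for k in H:
        for a,ce,bb in blobs(mask(c['im'],k))[:4]:
            print(n,k,a,ce,bb,'z.014',plane(c,ce,.014)[0,:2].round(3),'z.05',plane(c,ce,.05)[0,:2].round(3))
c=shot('scene','s2')
print('cup rim,caddy top,scene',plane(c,[278,153],.072).round(3),plane(c,[265,194],.086).round(3))
print('mouths',plane(c,[[111,243],[220,241],[335,199],[370,146]],.072).round(3))
print('handle ends',plane(c,[[109,213],[215,211],[325,173],[340,133]],.083).round(3))
E
```

```text
scene redclay 987 [335.3 203.5] [316 169  48  55] z.014 [0.646 0.198] z.05 [0.672 0.174]
scene redclay 335 [240.  183.4] [227 174  26  19] z.014 [0.446 0.001] z.05 [ 0.48  -0.016]
scene mustard 15293 [340.5 303.7] [132 192 380 192] z.014 [0.918 0.018] z.05 [0.934 0.001]
scene mustard 13132 [460.1  58.7] [390   0 122 155] z.014 [0.204 1.217] z.05 [0.246 1.153]
scene mustard 10863 [80.1 51.5] [  0   0 157 104] z.014 [-0.634 -0.226] z.05 [-0.559 -0.234]
scene mustard 5269 [294.   20.3] [230   0 138  55] z.014 [-0.424  0.746] z.05 [-0.357  0.701]
side indigo 2413 [199.9 297.7] [165 273  92  54] z.014 [0.542 0.37 ] z.05 [0.525 0.402]
side indigo 265 [300.4 180.7] [289 171  24  17] z.014 [ 0.45 -0.14] z.05 [ 0.439 -0.076]
side redclay 1572 [184. 222.] [155 201  68  41] z.014 [0.684 0.144] z.05 [0.657 0.19 ]
side redclay 294 [295.7 207. ] [280 197  28  21] z.014 [0.433 0.001] z.05 [0.423 0.056]
side redclay 186 [240.5 201.5] [230 192  22  18] z.014 [0.58  0.015] z.05 [0.56  0.069]
side mustard 18378 [190.4  95.2] [  0   0 308 255] z.014 [ 1.104 -0.8  ] z.05 [ 1.052 -0.695]
side mustard 2166 [386.5  98. ] [358  56  51  74] z.014 [ 0.232 -0.995] z.05 [ 0.234 -0.878]
side mustard 1478 [ 60.4 291. ] [ 24 263  66  46] z.014 [0.82  0.438] z.05 [0.785 0.466]
side mustard 1348 [498.9  27.3] [484   0  28  54] z.014 [-0.723 -3.479] z.05 [-0.662 -3.208]
cup rim,caddy top,scene [[0.44  0.132 0.072]] [[0.58  0.006 0.086]]
mouths [[ 0.534 -0.403  0.072]
 [ 0.656 -0.163  0.072]
 [ 0.674  0.168  0.072]
 [ 0.543  0.395  0.072]]
handle ends [[ 0.445 -0.379  0.083]
 [ 0.57  -0.134  0.083]
 [ 0.586  0.195  0.083]
 [ 0.459  0.342  0.083]]
```

```bash
cat >> h.py <<'E'
def go(x,y,z,jaw=None):
    """print linear (normalised) and roll needed; jaw = world angle (deg) of the tool y axis, mod 180"""
    s=read_state(); Rt=R(s['orientation']); d=np.array([x,y,z])-s['tool_pos']
    r=0
    if jaw is not None:
        cur=np.degrees(np.arctan2(Rt[1,1],Rt[0,1])); r=-((jaw-cur+90)%180-90)
    print('t',round(s['t'],2),'q6',s['q'][5].round(2),'lin',(Rt.T@d/0.6).round(4),'roll',round(r/30,3))
E
python3 - <<'E'
from h import *
c=shot('scene','s3')
P=plane(c,[[142,201],[195,204],[240,183],[298,145]],.014); print(P.round(3))
print(plane(c,[278,153],.072).round(3))
go(P[0,0],P[0,1],.2)
go(P[0,0],P[0,1],.2,90)
w=cv2.imread('pics/wrist0.png')
print(c['K'].round(0))
E
```

```text
[[ 0.376 -0.276  0.014]
 [ 0.459 -0.148  0.014]
 [ 0.445  0.002  0.014]
 [ 0.378  0.246  0.014]]
[[0.44  0.132 0.072]]
t 0.35 q6 -0.09 lin [ 0.0308 -0.311  -0.3599] roll 0.0
t 0.35 q6 -0.09 lin [ 0.0308 -0.311  -0.3599] roll 0.872
[[466.   0. 253.]
 [  0. 466. 196.]
 [  0.   0.   1.]]
```

View pics/wrist0.png

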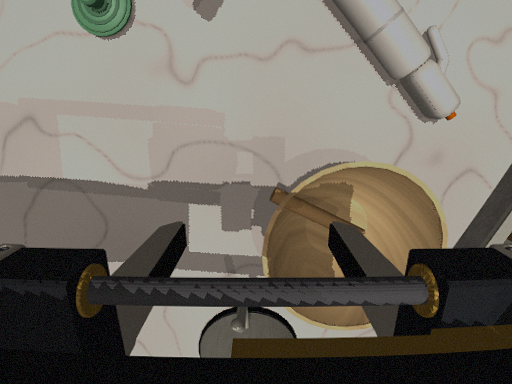

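Wrist view at start: celadon lid at (100,5) top-left, basket and rolling thing below; image-up is the −tool z direction, fingers occupy the rows below 225.

Run:
```python
from h import *
go(.31,-.276,.2,90)
c=read_camera('wrist'); print(np.array(c['tool_from_camera']).round(3))
```

```text
t 0.35 q6 -0.09 lin [ 0.0308 -0.3591 -0.2607] roll 0.872
[[ 0.    -0.274  0.962 -0.166]
 [ 1.    -0.    -0.    -0.001]
 [ 0.     0.962  0.274 -0.076]
 [ 0.     0.     0.     1.   ]]
```

Emit:
{"api": "apply_moves", "payload": {
  "series": [
    {"jaw":-1,"linear":[0.03,-0.09,-0.065],"roll":0.3},
    {"jaw":0,"linear":[0.03,-0.18,-0.13],"roll":0.6},
    {"jaw":0,"linear":[0.03,-0.27,-0.195],"roll":0.87},
    {"jaw":0,"linear":[0.03,-0.359,-0.26],"roll":0.87},
    {"jaw":0,"linear":[0.03,-0.359,-0.26],"roll":0.87},
    {"jaw":0,"linear":[0.03,-0.359,-0.26],"roll":0.87},
    {"jaw":0,"linear":[0.03,-0.359,-0.26],"roll":0.87}
  ]
}}

```text
t: 1.27
tool_pos: [0.3096, -0.2774, 0.2008]
orientation: [2.221, 0.0, -2.221]
force: [-0.1, 0.5, -0.2]
opening: 0.0469
```

```bash
cat >> m.py <<'E'
def lid(c,k,z=.012,vmax=230):
    """centre of the lid flange: ellipse round the biggest colour blob in the upper picture, cast to its top plane"""
    m=mask(c['im'],k,smin=70); m[vmax:]=0
    cs=max(cv2.findContours(m,cv2.RETR_EXTERNAL,cv2.CHAIN_APPROX_NONE)[0],key=cv2.contourArea)
    h=cv2.convexHull(cs).reshape(-1,2)
    P=plane(c,cs.reshape(-1,2),z)[:,:2]
    (cc,r)=cv2.minEnclosingCircle(P.astype('float32'))
    e=cv2.fitEllipse(P.astype('float32'))
    print(k,'px',cs.reshape(-1,2).mean(0).round(0),'box',cv2.boundingRect(cs),'circle',np.round(cc,4),round(r,4),'ellipse',np.round(e[0],4),np.round(e[1],4))
    return np.array(e[0])
E
python3 - <<'E'
from m import *
c=shot('wrist','w1'); print(c['s']['t'],c['s']['tool_pos'].round(4),R(c['s']['orientation']).round(3).tolist(),c['s']['force'].round(2),c['s']['opening'])
p=lid(c,'celadon'); go(*p,.024)
E
```

```text
1.275 [ 0.3096 -0.2774  0.2008] [[0.0, 0.001, -1.0], [-0.001, -1.0, -0.001], [-1.0, 0.001, -0.0]] [-0.07  0.48 -0.18] 0.04686848131617931
celadon px [373.  32.] box (340, 0, 88, 88) circle [ 0.4713 -0.4243] 0.0669 ellipse [ 0.4764 -0.414 ] [0.0869 0.1148]
t 1.32 q6 0.72 lin [ 0.2943  0.2276 -0.2782] roll 0.0
```

View pics/w1.png

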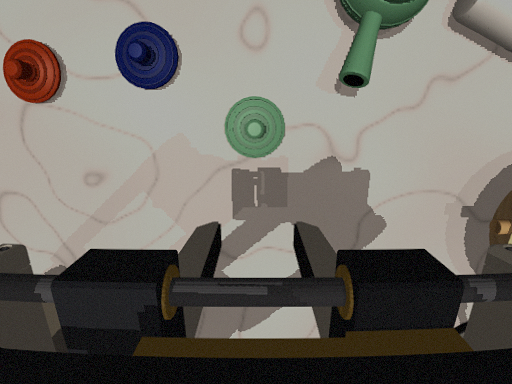

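Wrist: celadon lid (255,127), indigo lid (147,55), red lid (33,71), celadon pot handle (360,50).

```bash
python3 - <<'E'
s=open('m.py').read()
s=s.replace("def lid(c,k,z=.012,vmax=230):","def lid(c,k,seed,z=.011,smin=70):").replace("m=mask(c['im'],k,smin=70); m[vmax:]=0","m=mask(c['im'],k,smin=smin)")
s=s.replace("key=cv2.contourArea)","key=lambda q: -1e9 if cv2.contourArea(q)<300 else cv2.pointPolygonTest(q,tuple(map(float,seed)),True))")
open('m.py','w').write(s)
E
cat > last.py <<'E'
from m import *
E
python3 - <<'E'
from m import *
c=shot('wrist','w2')
p=lid(c,'celadon',(255,127)); go(*p,.024); go(*p,.06)
lid(c,'indigo',(147,55)); lid(c,'redclay',(33,71))
E
```

```text
celadon px [255. 127.] box (225, 96, 60, 61) circle [ 0.368  -0.2735] 0.0374 ellipse [ 0.3679 -0.2733] [0.0728 0.0732]
t 1.38 q6 0.72 lin [ 0.2942 -0.0067 -0.0976] roll 0.0
t 1.38 q6 0.72 lin [ 0.2342 -0.0068 -0.0976] roll 0.0
indigo px [146.  55.] box (115, 22, 63, 67) circle [ 0.4526 -0.1446] 0.038 ellipse [ 0.4526 -0.1446] [0.0736 0.0748]
redclay px [32. 71.] box (3, 39, 58, 64) circle [0.4395 0.0039] 0.0392 ellipse [0.4396 0.0039] [0.0746 0.0771]
```

Emit:
{"api": "apply_moves", "payload": {
  "series": [
    {"jaw":0,"linear":[0.06,-0.007,-0.098],"roll":0},
    {"jaw":0,"linear":[0.15,-0.007,-0.098],"roll":0},
    {"jaw":0,"linear":[0.22,-0.007,-0.098],"roll":0},
    {"jaw":0,"linear":[0.26,-0.007,-0.098],"roll":0},
    {"jaw":0,"linear":[0.28,-0.007,-0.098],"roll":0},
    {"jaw":0,"linear":[0.293,-0.007,-0.098],"roll":0},
    {"jaw":0,"linear":[0.293,-0.007,-0.098],"roll":0},
    {"jaw":0,"linear":[0.293,-0.007,-0.098],"roll":0}
  ],
  "force": 15
}}

```text
t: 2.38
tool_pos: [0.3688, -0.2739, 0.0258]
orientation: [2.222, -0.001, -2.22]
force: [0.8, -0.1, 0.6]
opening: 0.0464
```

Run:
```python
from m import *
c=shot('wrist','w3');s=c['s'];print(s['tool_pos'].round(4),s['force'].round(2))
```

```text
[ 0.3688 -0.2739  0.0258] [ 0.75 -0.07  0.58]
```

View pics/w3.png

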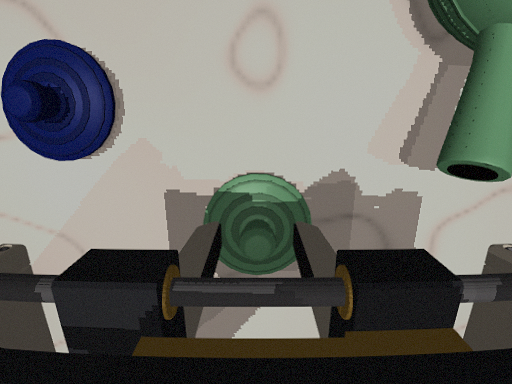

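Emit:
{"api": "apply_moves", "payload": {
  "series": [
    {"jaw":1,"linear":[0,0,0],"roll":0},
    {"jaw":1,"linear":[0,0,0],"roll":0},
    {"jaw":1,"linear":[0,0,0],"roll":0},
    {"jaw":1,"linear":[0,0,0],"roll":0},
    {"jaw":1,"linear":[-0.03,0,0],"roll":0},
    {"jaw":1,"linear":[-0.1,0,0],"roll":0},
    {"jaw":1,"linear":[-0.19,0,0],"roll":0},
    {"jaw":1,"linear":[-0.28,0.03,-0.02],"roll":0},
    {"jaw":1,"linear":[-0.35,0.09,-0.07],"roll":0},
    {"jaw":1,"linear":[-0.39,0.15,-0.13],"roll":0},
    {"jaw":1,"linear":[-0.39,0.21,-0.18],"roll":0},
    {"jaw":1,"linear":[-0.39,0.21,-0.18],"roll":0},
    {"jaw":1,"linear":[-0.39,0.21,-0.18],"roll":0},
    {"jaw":1,"linear":[-0.39,0.21,-0.18],"roll":0}
  ],
  "force": 15
}}

```text
t: 4.18
tool_pos: [0.4761, -0.3989, 0.2606]
orientation: [2.222, -0.002, -2.219]
force: [0.0, -0.3, -0.1]
opening: 0.022
```

Run:
```python
from m import *
c=shot('wrist','w4');s=c['s'];print(s['tool_pos'].round(4),s['force'].round(2),s['opening'])
```

```text
[ 0.4761 -0.3989  0.2606] [ 0.01 -0.31 -0.14] 0.022008152580926785
```

View pics/w4.png

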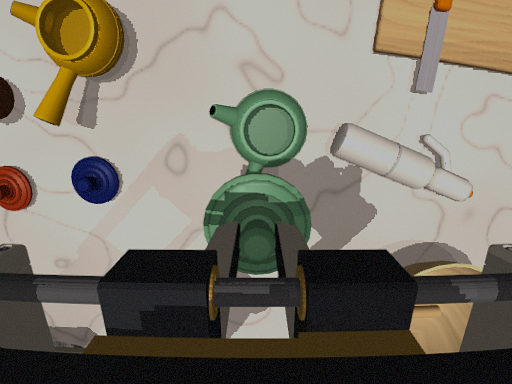

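Lid is held (lid around (258,225)); celadon pot mouth near (272,130), mustard pot at (75,27).

```bash
cat >> m.py <<'E'
def top(c,xy,name,z=.072,h=.07,n=560):
    """rectified view of the plane z about xy, n px square, half width h; rows run down -x, cols run -y... saved"""
    g=np.linspace(h,-h,n); X,Y=np.meshgrid(g+xy[0],g+xy[1],indexing='ij')
    P=np.stack([X,Y,np.full_like(X,z)],-1).reshape(-1,3)
    Rc=c['Rw'].T; uv,_=cv2.projectPoints(P,cv2.Rodrigues(Rc)[0],-Rc@c['o'],c['K'],c['D'])
    uv=uv.reshape(n,n,2).astype('float32')
    im=cv2.remap(c['im'],uv[...,0],uv[...,1],cv2.INTER_CUBIC); cv2.imwrite(f'pics/{name}.png',im); return im
def hough(c,xy,name,rr=(.032,.038),z=.072,h=.07,n=560):
    im=top(c,xy,name,z,h,n); g=cv2.GaussianBlur(cv2.cvtColor(im,cv2.COLOR_BGR2GRAY),(0,0),3); s=n/(2*h)
    g=cv2.createCLAHE(3,(4,4)).apply(g)
    for r in rr:
        q=cv2.HoughCircles(g,cv2.HOUGH_GRADIENT_ALT,1.5,3,param1=60,param2=.3,minRadius=int((r-.002)*s),maxRadius=int((r+.002)*s))
        for u,v,a in ([] if q is None else q[0][:5]):
            print('r',round(a/s,4),'at',np.round([xy[0]+h-v/s*n/(n-1),xy[1]+h-u/s],4))
            cv2.circle(im,(int(u),int(v)),int(a),(255,0,255),1)
    cv2.imwrite(f'pics/{name}h.png',im)
E
python3 - <<'E'
from m import *
c=shot('wrist','w5'); p=plane(c,[271,129],.072)[0,:2]; print(p.round(4))
hough(c,p,'pc')
go(p[0],p[1],.2)
E
```

```text
[ 0.5328 -0.416 ]
r 0.0318 at [ 0.5314 -0.4117]
r 0.0318 at [ 0.5412 -0.4169]
r 0.0321 at [ 0.5314 -0.4038]
r 0.0319 at [ 0.5423 -0.4105]
r 0.0317 at [ 0.5419 -0.4184]
r 0.0378 at [ 0.534 -0.409]
r 0.0379 at [ 0.5337 -0.4195]
r 0.0378 at [ 0.5359 -0.424 ]
r 0.0378 at [ 0.5374 -0.4008]
r 0.0377 at [ 0.525  -0.4094]
t 4.28 q6 0.79 lin [ 0.1018  0.0281 -0.094 ] roll 0.0
```

View pics/pch.png

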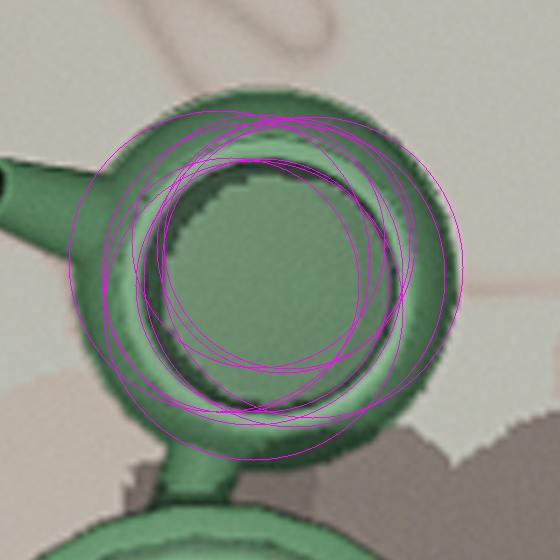

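Emit:
{"api": "apply_moves", "payload": {
  "series": [
    {"jaw":1,"linear":[0.0,0.025,-0.0933],"roll":0},
    {"jaw":1,"linear":[0.08,0.025,-0.0933],"roll":0},
    {"jaw":1,"linear":[0.16,0.025,-0.0933],"roll":0},
    {"jaw":1,"linear":[0.22,0.025,-0.0933],"roll":0},
    {"jaw":1,"linear":[0.25,0.025,-0.0933],"roll":0},
    {"jaw":1,"linear":[0.265,0.025,-0.0933],"roll":0},
    {"jaw":1,"linear":[0.273,0.025,-0.0933],"roll":0},
    {"jaw":1,"linear":[0.278,0.025,-0.0933],"roll":0},
    {"jaw":1,"linear":[0.278,0.025,-0.0933],"roll":0}
  ]
}}

```text
t: 5.4
tool_pos: [0.5329, -0.4148, 0.0952]
orientation: [2.223, -0.003, -2.217]
force: [0.1, -0.5, -1.2]
opening: 0.022
```

Run:
```python
from m import *
s=read_state();print(s['tool_pos'].round(4),s['force'].round(2),s['opening'])
go(.5321,-.4138,.0898)
```

```text
[ 0.5329 -0.4148  0.0952] [ 0.05 -0.47 -1.16] 0.022001214396242728
t 5.4 q6 0.83 lin [ 0.009  -0.0016  0.0014] roll 0.0
```

Emit:
{"api": "apply_moves", "payload": {
  "series": [
    {"jaw":1,"linear":[0.003,-0.0016,0.0014],"roll":0},
    {"jaw":1,"linear":[0.005,-0.0016,0.0014],"roll":0},
    {"jaw":1,"linear":[0.0065,-0.0016,0.0014],"roll":0},
    {"jaw":1,"linear":[0.008,-0.0016,0.0014],"roll":0},
    {"jaw":1,"linear":[0.008,-0.0016,0.0014],"roll":0}
  ]
}}

```text
t: 6.02
tool_pos: [0.532, -0.4138, 0.0902]
orientation: [2.223, -0.003, -2.217]
force: [0.1, -0.2, -0.8]
opening: 0.0221
```

Emit:
{"api": "apply_moves", "payload": {
  "series": [
    {"jaw":1,"linear":[0.001,0,0],"roll":0},
    {"jaw":1,"linear":[0.001,0,0],"roll":0}
  ]
}}

```text
t: 6.28
tool_pos: [0.5322, -0.4139, 0.0901]
orientation: [2.223, -0.003, -2.217]
force: [-1.1, 1.4, 2.4]
opening: 0.022
```

Emit:
{"api": "apply_moves", "payload": {
  "series": [
    {"jaw":0,"linear":[0,0,0],"roll":0},
    {"jaw":0,"linear":[0,0,0],"roll":0},
    {"jaw":0,"linear":[0,0,0],"roll":0},
    {"jaw":0,"linear":[-0.01,0,0],"roll":0},
    {"jaw":0,"linear":[-0.06,0,0],"roll":0},
    {"jaw":0,"linear":[-0.14,0,0.0],"roll":0},
    {"jaw":0,"linear":[-0.22,0,0.05],"roll":0},
    {"jaw":0,"linear":[-0.28,0,0.097],"roll":0},
    {"jaw":0,"linear":[-0.28,0,0.097],"roll":0},
    {"jaw":0,"linear":[-0.28,0,0.097],"roll":0}
  ]
}}

```text
t: 7.52
tool_pos: [0.4735, -0.4133, 0.2577]
orientation: [2.224, -0.003, -2.217]
force: [0.3, 0.9, -0.2]
opening: 0.0464
```

Run:
```python
from m import *
c=shot('wrist','w6');s=c['s'];print(s['tool_pos'].round(4),s['force'].round(2),s['opening'])
top(c,(.5313,-.4138),'pc2',.075)
go(.395,-.1446,.2)
```

```text
[ 0.4735 -0.4133  0.2577] [ 0.28  0.87 -0.22] 0.04641381716139117
t 7.58 q6 0.77 lin [ 0.0934 -0.4473  0.1308] roll 0.0
```

View pics/pc2.png

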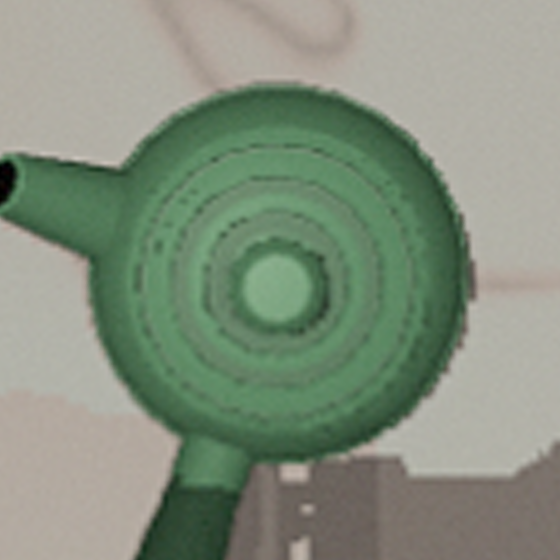

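Celadon lid is seated and centred (ring centre ≈ (278,285), knob upright). Next: the indigo lid.

Emit:
{"api": "apply_moves", "payload": {
  "series": [
    {"jaw":0,"linear":[0.0,-0.1,0.03],"roll":0},
    {"jaw":0,"linear":[0.0,-0.2,0.06],"roll":0},
    {"jaw":0,"linear":[0.03,-0.3,0.09],"roll":0},
    {"jaw":0,"linear":[0.06,-0.39,0.12],"roll":0},
    {"jaw":0,"linear":[0.093,-0.447,0.13],"roll":0},
    {"jaw":0,"linear":[0.093,-0.447,0.13],"roll":0},
    {"jaw":0,"linear":[0.093,-0.447,0.13],"roll":0},
    {"jaw":0,"linear":[0.093,-0.447,0.13],"roll":0}
  ]
}}

```text
t: 8.57
tool_pos: [0.396, -0.1457, 0.2006]
orientation: [2.223, -0.003, -2.219]
force: [-0.3, 0.2, -0.6]
opening: 0.0463
```

Run:
```python
from m import *
c=shot('wrist','w7');s=c['s'];print(s['tool_pos'].round(4),s['force'].round(2))
p=lid(c,'indigo',(256,127)); go(p[0],p[1],.025,90)
lid(c,'redclay',(90,127));
```

```text
[ 0.396  -0.1457  0.2006] [-0.3   0.23 -0.56]
indigo px [256. 128.] box (227, 98, 60, 61) circle [ 0.4527 -0.1442] 0.0376 ellipse [ 0.4528 -0.1443] [0.0736 0.0736]
t 8.62 q6 1.1 lin [ 0.2929 -0.0029 -0.0941] roll -0.002
redclay px [139. 139.] box (111, 110, 59, 60) circle [0.4396 0.0043] 0.0385 ellipse [0.4397 0.0044] [0.0746 0.0755]
```

Emit:
{"api": "apply_moves", "payload": {
  "series": [
    {"jaw":0,"linear":[0.06,-0.003,-0.094],"roll":0},
    {"jaw":0,"linear":[0.15,-0.003,-0.094],"roll":0},
    {"jaw":0,"linear":[0.22,-0.003,-0.094],"roll":0},
    {"jaw":0,"linear":[0.26,-0.003,-0.094],"roll":0},
    {"jaw":0,"linear":[0.28,-0.003,-0.094],"roll":0},
    {"jaw":0,"linear":[0.292,-0.003,-0.094],"roll":0},
    {"jaw":0,"linear":[0.292,-0.003,-0.094],"roll":0},
    {"jaw":0,"linear":[0.292,-0.003,-0.094],"roll":0},
    {"jaw":1,"linear":[0.292,-0.003,-0.094],"roll":0},
    {"jaw":1,"linear":[0.292,-0.003,-0.094],"roll":0},
    {"jaw":1,"linear":[0.292,-0.003,-0.094],"roll":0},
    {"jaw":1,"linear":[0.292,-0.003,-0.094],"roll":0}
  ],
  "force": 15
}}

```text
t: 10.12
tool_pos: [0.4529, -0.1444, 0.0258]
orientation: [2.224, -0.003, -2.218]
force: [-0.4, -0.1, 1.7]
opening: 0.022
```

Emit:
{"api": "apply_moves", "payload": {
  "series": [
    {"jaw":1,"linear":[-0.03,0,0],"roll":0},
    {"jaw":1,"linear":[-0.1,0,0],"roll":0},
    {"jaw":1,"linear":[-0.19,0,0],"roll":0},
    {"jaw":1,"linear":[-0.28,-0.04,0],"roll":0},
    {"jaw":1,"linear":[-0.36,-0.1,0],"roll":0},
    {"jaw":1,"linear":[-0.39,-0.19,0],"roll":0},
    {"jaw":1,"linear":[-0.39,-0.28,0],"roll":0},
    {"jaw":1,"linear":[-0.39,-0.37,0],"roll":0},
    {"jaw":1,"linear":[-0.39,-0.46,-0.02],"roll":0},
    {"jaw":1,"linear":[-0.39,-0.55,-0.03],"roll":0},
    {"jaw":1,"linear":[-0.39,-0.64,-0.04],"roll":0},
    {"jaw":1,"linear":[-0.39,-0.73,-0.05],"roll":0},
    {"jaw":1,"linear":[-0.39,-0.81,-0.053],"roll":0},
    {"jaw":1,"linear":[-0.39,-0.87,-0.053],"roll":0},
    {"jaw":1,"linear":[-0.39,-0.899,-0.053],"roll":0},
    {"jaw":1,"linear":[-0.39,-0.899,-0.053],"roll":0},
    {"jaw":1,"linear":[-0.39,-0.899,-0.053],"roll":0},
    {"jaw":1,"linear":[-0.39,-0.899,-0.053],"roll":0}
  ]
}}

```text
t: 12.38
tool_pos: [0.485, 0.3943, 0.2592]
orientation: [-2.224, 0.005, 2.218]
force: [1.0, -0.0, -0.5]
opening: 0.0223
```

```bash
cat >> m.py <<'E'
def rim(c,xy,name,r0=.032,z=.072,h=.07,n=560):
    """mouth: along radii, the strongest dark->light step near r0 (inner edge of the collar), robust circle fit"""
    from scipy.optimize import least_squares
    im=top(c,xy,name,z,h,n); g=cv2.GaussianBlur(cv2.cvtColor(im,cv2.COLOR_BGR2GRAY),(0,0),3).astype(float); s=n/(2*h)
    ce=np.array([n/2,n/2])
    for it in range(5):
        w=(12,8,6,5,4)[it]; pol=cv2.warpPolar(g.astype('float32'),(240,180),tuple(map(float,ce)),240,cv2.INTER_LINEAR)
        d=np.gradient(pol,axis=1); a=int((r0*s)-w*4/2); b=int((r0*s)+w*4/2)
        r=a+d[:,a:b].argmax(1); t=np.arange(180)*np.pi/90
        q=ce+np.c_[r*np.cos(t),r*np.sin(t)]
        f=least_squares(lambda p:np.hypot(*(q-p[:2]).T)-p[2],[*ce,r0*s],loss='soft_l1',f_scale=3); ce=f.x[:2]
    xy2=np.array([xy[0]+h-ce[1]/s,xy[1]+h-ce[0]/s])
    print('rim',ce.round(1),'centre',xy2.round(4),'r',round(f.x[2]/s,4),'resid mm',(np.median(abs(f.fun))/s*1000).round(2))
    cv2.circle(im,tuple(int(v) for v in ce),int(f.x[2]),(255,0,255),1); cv2.imwrite(f'pics/{name}.png',im); return xy2
E
python3 - <<'E'
from m import *
c=shot('wrist','w8');s=c['s'];print(s['tool_pos'].round(4),s['force'].round(2),s['opening'])
p=rim(c,(.543,.395),'pi'); go(*p,.0898)
w=cv2.imread('pics/w5.png'); c5=dict(c);
E
```

```text
[0.485  0.3943 0.2592] [ 1.01 -0.04 -0.54] 0.022344112350565614
rim [264.  271.7] centre [0.5451 0.399 ] r 0.0326 resid mm 0.06
t 12.43 q6 2.18 lin [ 0.2826 -0.0084 -0.0995] roll 0.0
```

View pics/pi.png

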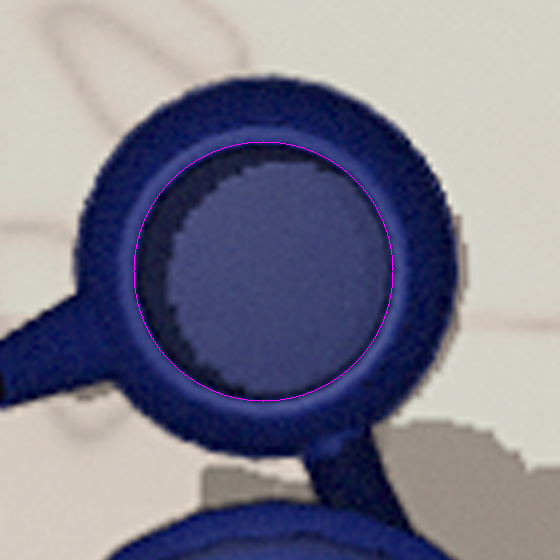

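Indigo mouth fits cleanly at (264,272) in the crop. Place.

Emit:
{"api": "apply_moves", "payload": {
  "series": [
    {"jaw":1,"linear":[0.0,-0.0084,-0.0995],"roll":0},
    {"jaw":1,"linear":[0.08,-0.0084,-0.0995],"roll":0},
    {"jaw":1,"linear":[0.16,-0.0084,-0.0995],"roll":0},
    {"jaw":1,"linear":[0.22,-0.0084,-0.0995],"roll":0},
    {"jaw":1,"linear":[0.25,-0.0084,-0.0995],"roll":0},
    {"jaw":1,"linear":[0.264,-0.0084,-0.0995],"roll":0},
    {"jaw":1,"linear":[0.27,-0.0084,-0.0995],"roll":0},
    {"jaw":1,"linear":[0.274,-0.0084,-0.0995],"roll":0},
    {"jaw":1,"linear":[0.277,-0.0084,-0.0995],"roll":0},
    {"jaw":1,"linear":[0.277,-0.0084,-0.0995],"roll":0}
  ]
}}

```text
t: 13.68
tool_pos: [0.5453, 0.3992, 0.0936]
orientation: [-2.225, 0.004, 2.217]
force: [0.4, -0.1, -0.5]
opening: 0.0221
```

Run:
```python
from m import *
s=read_state();print(s['tool_pos'].round(4),s['force'].round(2),s['opening'])
go(.5451,.399,.0898)
```

```text
[0.5453 0.3992 0.0936] [ 0.38 -0.14 -0.53] 0.022072047759550652
t 13.68 q6 2.13 lin [0.0064 0.0003 0.0004] roll 0.0
```

Emit:
{"api": "apply_moves", "payload": {
  "series": [
    {"jaw":1,"linear":[0.002,0,0],"roll":0},
    {"jaw":1,"linear":[0.0035,0,0],"roll":0},
    {"jaw":1,"linear":[0.005,0,0],"roll":0},
    {"jaw":1,"linear":[0.006,0,0],"roll":0},
    {"jaw":1,"linear":[0.006,0,0],"roll":0}
  ]
}}

```text
t: 14.3
tool_pos: [0.5453, 0.3992, 0.0899]
orientation: [-2.225, 0.004, 2.217]
force: [0.3, -0.5, -0.5]
opening: 0.0222
```

Emit:
{"api": "apply_moves", "payload": {
  "series": [
    {"jaw":1,"linear":[0.0008,0,0],"roll":0},
    {"jaw":1,"linear":[0.0015,0,0],"roll":0}
  ]
}}

```text
t: 14.55
tool_pos: [0.5455, 0.3993, 0.0899]
orientation: [-2.225, 0.004, 2.217]
force: [-2.9, -1.7, 5.4]
opening: 0.0224
```

Emit:
{"api": "apply_moves", "payload": {
  "series": [
    {"jaw":0,"linear":[0,0,0],"roll":0},
    {"jaw":0,"linear":[0,0,0],"roll":0},
    {"jaw":0,"linear":[0,0,0],"roll":0},
    {"jaw":0,"linear":[-0.01,0,0],"roll":0},
    {"jaw":0,"linear":[-0.06,0,0],"roll":0},
    {"jaw":0,"linear":[-0.14,0,0.0],"roll":0},
    {"jaw":0,"linear":[-0.22,0,0.05],"roll":0},
    {"jaw":0,"linear":[-0.28,0,0.097],"roll":0},
    {"jaw":0,"linear":[-0.28,0,0.097],"roll":0},
    {"jaw":0,"linear":[-0.28,0,0.097],"roll":0}
  ]
}}

```text
t: 15.8
tool_pos: [0.4867, 0.3995, 0.2574]
orientation: [-2.226, 0.004, 2.217]
force: [0.1, -0.5, -0.4]
opening: 0.0465
```

Run:
```python
from m import *
c=shot('wrist','w9');s=c['s'];print(s['tool_pos'].round(4),s['force'].round(2),s['opening'])
top(c,(.5451,.399),'pi2',.075)
go(.315,.246,.2)
```

```text
[0.4867 0.3995 0.2574] [ 0.08 -0.51 -0.4 ] 0.046535283658417394
t 15.85 q6 2.18 lin [0.0937 0.2557 0.2855] roll 0.0
```

View pics/pi2.png

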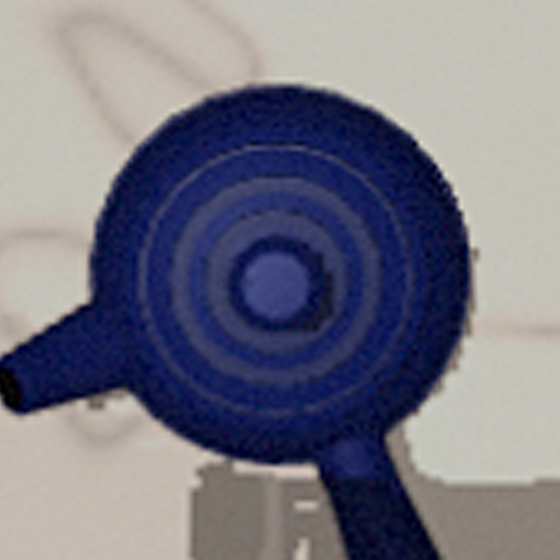

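Indigo lid is seated and centred. Next: mustard lid.

Emit:
{"api": "apply_moves", "payload": {
  "series": [
    {"jaw":0,"linear":[0.01,0.06,0.07],"roll":0},
    {"jaw":0,"linear":[0.03,0.12,0.14],"roll":0},
    {"jaw":0,"linear":[0.06,0.18,0.21],"roll":0},
    {"jaw":0,"linear":[0.09,0.23,0.26],"roll":0},
    {"jaw":0,"linear":[0.094,0.256,0.285],"roll":0},
    {"jaw":0,"linear":[0.094,0.256,0.285],"roll":0},
    {"jaw":0,"linear":[0.094,0.256,0.285],"roll":0}
  ]
}}

```text
t: 16.73
tool_pos: [0.3159, 0.246, 0.1996]
orientation: [-2.224, 0.006, 2.219]
force: [0.0, -0.2, -0.0]
opening: 0.0466
```

Run:
```python
from m import *
c=shot('wrist','w10');s=c['s'];print(s['tool_pos'].round(4),s['force'].round(2))
p=lid(c,'mustard',(256,127),smin=130); go(p[0],p[1],.025,90)
```

```text
[0.3159 0.246  0.1996] [ 0.04 -0.22 -0.05]
mustard px [256. 126.] box (226, 96, 61, 62) circle [0.375  0.2477] 0.0378 ellipse [0.375  0.2477] [0.0739 0.0741]
t 16.77 q6 2.11 lin [ 0.2915 -0.0036 -0.0978] roll -0.005
```

Emit:
{"api": "apply_moves", "payload": {
  "series": [
    {"jaw":0,"linear":[0.06,-0.0036,-0.098],"roll":0},
    {"jaw":0,"linear":[0.15,-0.0036,-0.098],"roll":0},
    {"jaw":0,"linear":[0.22,-0.0036,-0.098],"roll":0},
    {"jaw":0,"linear":[0.26,-0.0036,-0.098],"roll":0},
    {"jaw":0,"linear":[0.28,-0.0036,-0.098],"roll":0},
    {"jaw":0,"linear":[0.2905,-0.0036,-0.098],"roll":0},
    {"jaw":0,"linear":[0.2905,-0.0036,-0.098],"roll":0},
    {"jaw":0,"linear":[0.2905,-0.0036,-0.098],"roll":0},
    {"jaw":1,"linear":[0.2905,-0.0036,-0.098],"roll":0},
    {"jaw":1,"linear":[0.2905,-0.0036,-0.098],"roll":0},
    {"jaw":1,"linear":[0.2905,-0.0036,-0.098],"roll":0},
    {"jaw":1,"linear":[0.2905,-0.0036,-0.098],"roll":0}
  ],
  "force": 15
}}

```text
t: 18.27
tool_pos: [0.3753, 0.2478, 0.0258]
orientation: [-2.224, 0.006, 2.219]
force: [-0.4, 0.0, 1.7]
opening: 0.0221
```

Emit:
{"api": "apply_moves", "payload": {
  "series": [
    {"jaw":1,"linear":[-0.03,0,0],"roll":0},
    {"jaw":1,"linear":[-0.1,0,0],"roll":0},
    {"jaw":1,"linear":[-0.19,0,0],"roll":0},
    {"jaw":1,"linear":[-0.28,0.03,-0.02],"roll":0},
    {"jaw":1,"linear":[-0.36,0.09,-0.05],"roll":0},
    {"jaw":1,"linear":[-0.39,0.17,-0.09],"roll":0},
    {"jaw":1,"linear":[-0.39,0.25,-0.13],"roll":0},
    {"jaw":1,"linear":[-0.39,0.33,-0.17],"roll":0},
    {"jaw":1,"linear":[-0.39,0.41,-0.21],"roll":0},
    {"jaw":1,"linear":[-0.39,0.49,-0.26],"roll":0},
    {"jaw":1,"linear":[-0.39,0.57,-0.31],"roll":0},
    {"jaw":1,"linear":[-0.39,0.64,-0.35],"roll":0},
    {"jaw":1,"linear":[-0.39,0.685,-0.371],"roll":0},
    {"jaw":1,"linear":[-0.39,0.685,-0.371],"roll":0},
    {"jaw":1,"linear":[-0.39,0.685,-0.371],"roll":0},
    {"jaw":1,"linear":[-0.39,0.685,-0.371],"roll":0}
  ]
}}

```text
t: 20.27
tool_pos: [0.5961, -0.1621, 0.2615]
orientation: [2.224, -0.004, -2.218]
force: [0.5, 0.1, -0.1]
opening: 0.0221
```

Run:
```python
from m import *
c=shot('wrist','w11');s=c['s'];print(s['tool_pos'].round(4),s['force'].round(2),s['opening'])
p=rim(c,(.656,-.163),'pm'); go(p[0]+.0003,p[1],.0898)
```

```text
[ 0.5961 -0.1621  0.2615] [ 0.47  0.07 -0.09] 0.022116089453367318
rim [302.2 279.7] centre [ 0.6561 -0.1685] r 0.0321 resid mm 0.13
t 20.32 q6 1.22 lin [ 0.2867  0.0098 -0.0996] roll 0.0
```

View pics/pm.png

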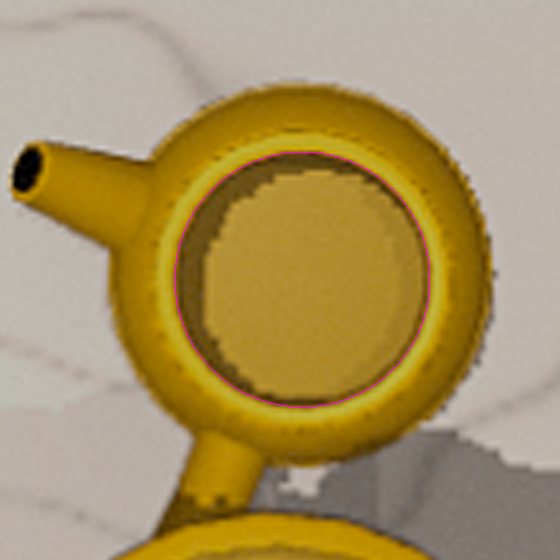

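Mustard mouth fitted well at (302,280). Placing.

Emit:
{"api": "apply_moves", "payload": {
  "series": [
    {"jaw":1,"linear":[0.0,0.0098,-0.0996],"roll":0},
    {"jaw":1,"linear":[0.08,0.0098,-0.0996],"roll":0},
    {"jaw":1,"linear":[0.16,0.0098,-0.0996],"roll":0},
    {"jaw":1,"linear":[0.22,0.0098,-0.0996],"roll":0},
    {"jaw":1,"linear":[0.25,0.0098,-0.0996],"roll":0},
    {"jaw":1,"linear":[0.266,0.0098,-0.0996],"roll":0},
    {"jaw":1,"linear":[0.274,0.0098,-0.0996],"roll":0},
    {"jaw":1,"linear":[0.278,0.0098,-0.0996],"roll":0},
    {"jaw":1,"linear":[0.281,0.0098,-0.0996],"roll":0},
    {"jaw":1,"linear":[0.281,0.0098,-0.0996],"roll":0}
  ]
}}

```text
t: 21.58
tool_pos: [0.6566, -0.1686, 0.0937]
orientation: [2.225, -0.004, -2.217]
force: [-0.0, -0.1, -0.9]
opening: 0.022
```

Run:
```python
from m import *
s=read_state();print(s['tool_pos'].round(4),s['force'].round(2),s['opening'])
go(.6564,-.1685,.0898)
```

```text
[ 0.6566 -0.1686  0.0937] [-0.04 -0.09 -0.88] 0.02199915390041047
t 21.57 q6 1.25 lin [ 0.0066 -0.0002  0.0003] roll 0.0
```

Emit:
{"api": "apply_moves", "payload": {
  "series": [
    {"jaw":1,"linear":[0.002,0,0],"roll":0},
    {"jaw":1,"linear":[0.0035,0,0],"roll":0},
    {"jaw":1,"linear":[0.005,0,0],"roll":0},
    {"jaw":1,"linear":[0.006,0,0],"roll":0},
    {"jaw":1,"linear":[0.0065,0,0],"roll":0},
    {"jaw":1,"linear":[0.0065,0,0],"roll":0}
  ]
}}

```text
t: 22.32
tool_pos: [0.6566, -0.1687, 0.0899]
orientation: [2.225, -0.005, -2.217]
force: [0.5, 0.8, 0.0]
opening: 0.0222
```

Emit:
{"api": "apply_moves", "payload": {
  "series": [
    {"jaw":1,"linear":[0.0007,0,0],"roll":0},
    {"jaw":1,"linear":[0.0007,0,0],"roll":0}
  ]
}}

```text
t: 22.58
tool_pos: [0.6567, -0.1687, 0.0899]
orientation: [2.225, -0.005, -2.217]
force: [-1.9, 0.1, 3.5]
opening: 0.0217
```

Emit:
{"api": "apply_moves", "payload": {
  "series": [
    {"jaw":0,"linear":[0,0,0],"roll":0},
    {"jaw":0,"linear":[0,0,0],"roll":0},
    {"jaw":0,"linear":[0,0,0],"roll":0},
    {"jaw":0,"linear":[-0.01,0,0],"roll":0},
    {"jaw":0,"linear":[-0.06,0,0],"roll":0},
    {"jaw":0,"linear":[-0.14,0,0.0],"roll":0},
    {"jaw":0,"linear":[-0.22,0,0.05],"roll":0},
    {"jaw":0,"linear":[-0.28,0,0.097],"roll":0},
    {"jaw":0,"linear":[-0.28,0,0.097],"roll":0},
    {"jaw":0,"linear":[-0.28,0,0.097],"roll":0}
  ]
}}

```text
t: 23.82
tool_pos: [0.5979, -0.1681, 0.2575]
orientation: [2.225, -0.005, -2.216]
force: [-0.8, -0.5, -1.1]
opening: 0.0468
```

Run:
```python
from m import *
c=shot('wrist','w12');s=c['s'];print(s['tool_pos'].round(4),s['force'].round(2),s['opening'])
top(c,(.6561,-.1685),'pm2',.075)
go(.382,.004,.2)
```

```text
[ 0.5979 -0.1681  0.2575] [-0.79 -0.46 -1.12] 0.04679955193254304
t 23.88 q6 1.22 lin [ 0.0926 -0.2862  0.36  ] roll 0.0
```

View pics/pm2.png

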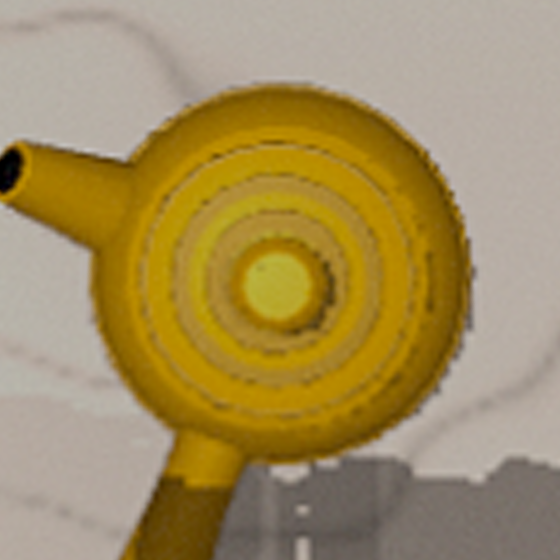

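Mustard seated and centred. Last: red lid.

Emit:
{"api": "apply_moves", "payload": {
  "series": [
    {"jaw":0,"linear":[0,-0.06,0.08],"roll":0},
    {"jaw":0,"linear":[0,-0.12,0.16],"roll":0},
    {"jaw":0,"linear":[0.03,-0.18,0.23],"roll":0},
    {"jaw":0,"linear":[0.06,-0.24,0.3],"roll":0},
    {"jaw":0,"linear":[0.093,-0.286,0.36],"roll":0},
    {"jaw":0,"linear":[0.093,-0.286,0.36],"roll":0},
    {"jaw":0,"linear":[0.093,-0.286,0.36],"roll":0},
    {"jaw":0,"linear":[0.093,-0.286,0.36],"roll":0}
  ]
}}

```text
t: 24.88
tool_pos: [0.3832, 0.0033, 0.2004]
orientation: [2.224, -0.005, -2.218]
force: [0.8, 0.2, 1.0]
opening: 0.0463
```

Run:
```python
from m import *
c=shot('wrist','w13');s=c['s'];print(s['tool_pos'].round(4),s['force'].round(2))
p=lid(c,'redclay',(256,127)); go(p[0],p[1],.0252,90)
```

```text
[0.3832 0.0033 0.2004] [0.78 0.16 1.04]
redclay px [256. 129.] box (226, 98, 61, 62) circle [0.4394 0.0046] 0.0381 ellipse [0.4397 0.0047] [0.0743 0.0746]
t 24.93 q6 1.45 lin [ 0.2923 -0.0034 -0.0936] roll -0.004
```

Emit:
{"api": "apply_moves", "payload": {
  "series": [
    {"jaw":0,"linear":[0.06,-0.0034,-0.0936],"roll":0},
    {"jaw":0,"linear":[0.15,-0.0034,-0.0936],"roll":0},
    {"jaw":0,"linear":[0.22,-0.0034,-0.0936],"roll":0},
    {"jaw":0,"linear":[0.26,-0.0034,-0.0936],"roll":0},
    {"jaw":0,"linear":[0.28,-0.0034,-0.0936],"roll":0},
    {"jaw":0,"linear":[0.292,-0.0034,-0.0936],"roll":0},
    {"jaw":0,"linear":[0.292,-0.0034,-0.0936],"roll":0},
    {"jaw":0,"linear":[0.292,-0.0034,-0.0936],"roll":0},
    {"jaw":1,"linear":[0.292,-0.0034,-0.0936],"roll":0},
    {"jaw":1,"linear":[0.292,-0.0034,-0.0936],"roll":0},
    {"jaw":1,"linear":[0.292,-0.0034,-0.0936],"roll":0},
    {"jaw":1,"linear":[0.292,-0.0034,-0.0936],"roll":0}
  ],
  "force": 15
}}

```text
t: 26.42
tool_pos: [0.4399, 0.0047, 0.0256]
orientation: [2.225, -0.005, -2.218]
force: [-0.8, -0.9, 2.9]
opening: 0.0221
```

Emit:
{"api": "apply_moves", "payload": {
  "series": [
    {"jaw":1,"linear":[-0.03,0,0],"roll":0},
    {"jaw":1,"linear":[-0.1,0,0],"roll":0},
    {"jaw":1,"linear":[-0.19,0,0],"roll":0},
    {"jaw":1,"linear":[-0.28,0,0],"roll":0},
    {"jaw":1,"linear":[-0.36,-0.04,-0.04],"roll":0},
    {"jaw":1,"linear":[-0.394,-0.1,-0.1],"roll":0},
    {"jaw":1,"linear":[-0.394,-0.16,-0.16],"roll":0},
    {"jaw":1,"linear":[-0.394,-0.22,-0.23],"roll":0},
    {"jaw":1,"linear":[-0.394,-0.272,-0.293],"roll":0},
    {"jaw":1,"linear":[-0.394,-0.272,-0.293],"roll":0},
    {"jaw":1,"linear":[-0.394,-0.272,-0.293],"roll":0},
    {"jaw":1,"linear":[-0.394,-0.272,-0.293],"roll":0}
  ]
}}

```text
t: 27.92
tool_pos: [0.6149, 0.1673, 0.263]
orientation: [-2.226, 0.006, 2.217]
force: [0.2, -0.1, -0.5]
opening: 0.0223
```

Run:
```python
from m import *
c=shot('wrist','w14');s=c['s'];print(s['tool_pos'].round(4),s['force'].round(2),s['opening'])
p=rim(c,(.674,.168),'pr'); go(p[0]+.0003,p[1],.0896)
```

```text
[0.6149 0.1673 0.263 ] [ 0.22 -0.1  -0.51] 0.02230060182047506
rim [264.5 271.6] centre [0.6761 0.1719] r 0.0324 resid mm 0.13
t 27.98 q6 1.76 lin [ 0.2899 -0.0086 -0.101 ] roll 0.0
```

View pics/pr.png

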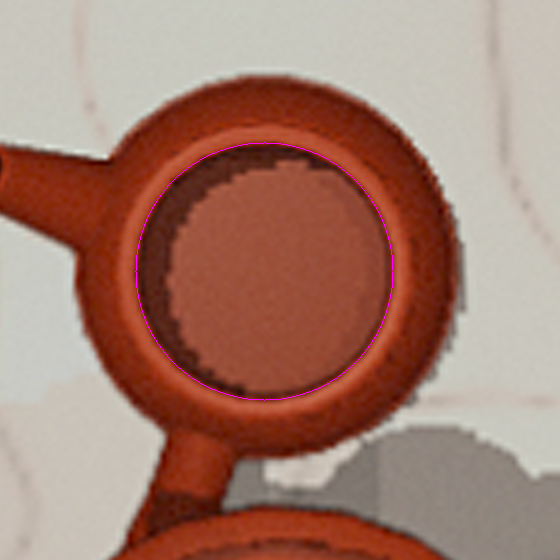

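Red mouth fits at (264,272). Placing.

Emit:
{"api": "apply_moves", "payload": {
  "series": [
    {"jaw":1,"linear":[0.0,-0.0086,-0.101],"roll":0},
    {"jaw":1,"linear":[0.08,-0.0086,-0.101],"roll":0},
    {"jaw":1,"linear":[0.16,-0.0086,-0.101],"roll":0},
    {"jaw":1,"linear":[0.22,-0.0086,-0.101],"roll":0},
    {"jaw":1,"linear":[0.25,-0.0086,-0.101],"roll":0},
    {"jaw":1,"linear":[0.268,-0.0086,-0.101],"roll":0},
    {"jaw":1,"linear":[0.277,-0.0086,-0.101],"roll":0},
    {"jaw":1,"linear":[0.281,-0.0086,-0.101],"roll":0},
    {"jaw":1,"linear":[0.284,-0.0086,-0.101],"roll":0},
    {"jaw":1,"linear":[0.284,-0.0086,-0.101],"roll":0}
  ]
}}

```text
t: 29.22
tool_pos: [0.6767, 0.172, 0.0937]
orientation: [-2.227, 0.006, 2.215]
force: [-0.3, -0.2, -0.7]
opening: 0.0221
```

Run:
```python
from m import *
s=read_state();print(s['tool_pos'].round(4),s['force'].round(2),s['opening'])
go(.6764,.1719,.0896)
```

```text
[0.6767 0.172  0.0937] [-0.31 -0.21 -0.73] 0.022059464383974773
t 29.23 q6 1.75 lin [0.0067 0.0002 0.0005] roll 0.0
```

Emit:
{"api": "apply_moves", "payload": {
  "series": [
    {"jaw":1,"linear":[0.002,0,0],"roll":0},
    {"jaw":1,"linear":[0.0035,0,0],"roll":0},
    {"jaw":1,"linear":[0.005,0,0],"roll":0},
    {"jaw":1,"linear":[0.006,0,0],"roll":0},
    {"jaw":1,"linear":[0.0067,0,0],"roll":0},
    {"jaw":1,"linear":[0.0067,0,0],"roll":0}
  ]
}}

```text
t: 29.98
tool_pos: [0.6768, 0.172, 0.0898]
orientation: [-2.227, 0.006, 2.215]
force: [-1.3, 0.2, -0.4]
opening: 0.0222
```

Emit:
{"api": "apply_moves", "payload": {
  "series": [
    {"jaw":1,"linear":[0.0007,0,0],"roll":0},
    {"jaw":1,"linear":[0.0007,0,0],"roll":0}
  ]
}}

```text
t: 30.22
tool_pos: [0.6768, 0.172, 0.0897]
orientation: [-2.227, 0.006, 2.215]
force: [-2.1, -0.0, 3.6]
opening: 0.0223
```

Emit:
{"api": "apply_moves", "payload": {
  "series": [
    {"jaw":0,"linear":[0,0,0],"roll":0},
    {"jaw":0,"linear":[0,0,0],"roll":0},
    {"jaw":0,"linear":[0,0,0],"roll":0},
    {"jaw":0,"linear":[-0.01,0,0],"roll":0},
    {"jaw":0,"linear":[-0.06,0,0],"roll":0},
    {"jaw":0,"linear":[-0.14,0,0.0],"roll":0},
    {"jaw":0,"linear":[-0.22,0,0.05],"roll":0},
    {"jaw":0,"linear":[-0.28,0,0.097],"roll":0},
    {"jaw":0,"linear":[-0.28,0,0.097],"roll":0},
    {"jaw":0,"linear":[-0.28,0,0.097],"roll":0}
  ]
}}

```text
t: 31.48
tool_pos: [0.6177, 0.1725, 0.2573]
orientation: [-2.227, 0.006, 2.214]
force: [-0.6, -0.4, -0.0]
opening: 0.0466
```

Run:
```python
from m import *
c=shot('wrist','w15');s=c['s'];print(s['t'],s['tool_pos'].round(4),s['force'].round(2),s['opening'])
t=top(c,(.6761,.1719),'pr2',.075)
sc=shot('scene','s9')['im']; sd=shot('side','d9')['im']
cv2.imwrite('pics/fin.png',np.vstack([np.hstack([cv2.resize(t,(400,300)),cv2.resize(sc,(400,300))]),np.hstack([cv2.resize(sd,(400,300)),cv2.resize(c['im'],(400,300))])]))
cv2.imwrite('pics/fin2.png',np.hstack([cv2.resize(cv2.imread('pics/scene0.png')[100:290,60:420],(399,300)),cv2.resize(sc[100:290,60:420],(399,300))]))
```

```text
31.475 [0.6177 0.1725 0.2573] [-0.61 -0.36 -0.04] 0.04660170356779006
```

View pics/fin.png

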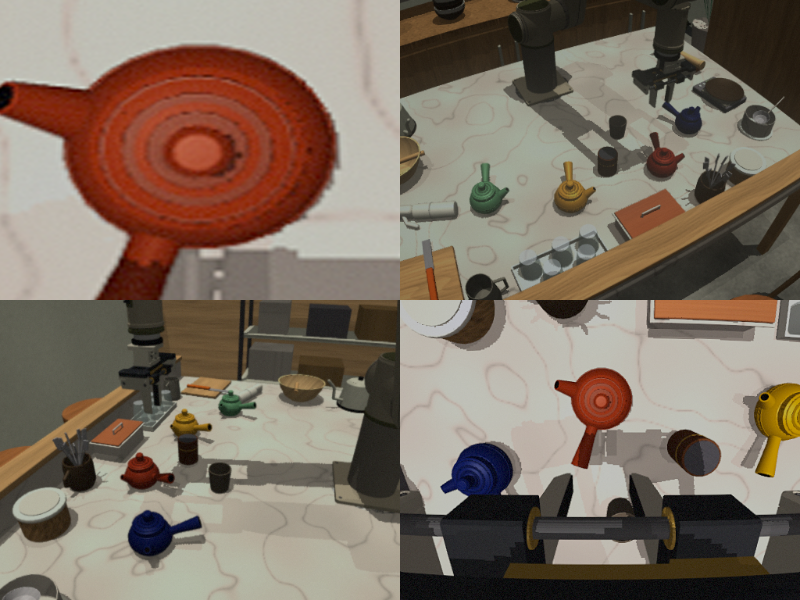

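View pics/fin2.png

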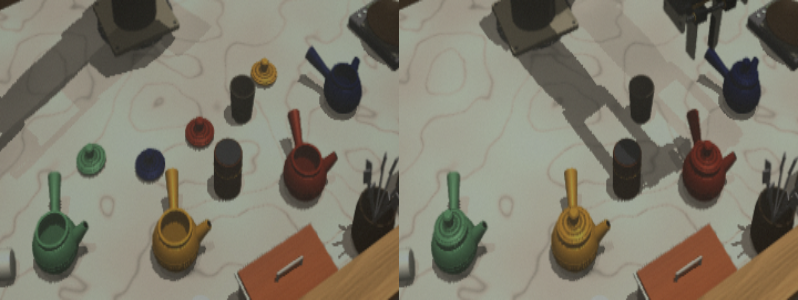

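All four lids are seated knob up, and the pots, cup and caddy look unmoved between the before and after views. The gripper is clear of everything.

```bash
python3 -c "
from plant import *
print(close_job())"
```

```text
the job is handed in; nothing more can be done
None
```

All four lids are back on the pots of their own glaze, knob up. I placed them in the order celadon, indigo, mustard, red clay. Each was gripped by the knob, lowered in sub-millimetre steps to a light contact of about 2–5 N, and released. The job took about 31.6 s, and I viewed 14 pictures.

- **Seating:** the wrist-camera view after each release showed the lid centred in the mouth and level. The hand height at contact was within about 0.5 mm of the fully seated value for all four.
- **Surroundings:** comparing the scene view before and after by eye, the pots, cup and caddy show no visible shift. I did not measure this. The gripper was clear of everything when I handed in.
- **Disagreements:** the first scene-camera positions differed by up to 8 mm from the wrist-camera ones, so I used the close wrist views. The automatic circle search gave scattered results on the celadon mouth; I read that centre off the enlarged picture and used a radial edge fit for the other three pots. No final check failed.

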